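# Bring the hanging weighing pan round to the open jar, beet riding in the middle

## Task

Take the steel weighing pan by its wooden grip, lift it up and off the two prongs of the green stand, and turn it a quarter turn, always level and with the small beet staying in the middle, so that its pouring lip points squarely at the rack of jars. Bring the tip of the lip just above the mouth of the one jar without a lid, with the pan on the robot's side of the rack and touching nothing, and finish while still holding the pan there, level and still, so that I can roll the beet in by hand. Do not disturb the jars, the mug or the seamer.

Things in the scene. Friction and masses are not known exactly. Their poses are not given: they have to be found in the camera images.
- pan: bright steel dished pan, 150 mm across, 24 mm deep, about 260 g, with wire bail and pouring lip; at first it hangs level, lip away from the post. Origin: centre of the underside; z up, +x to the lip; bail in its y-z plane (legs at y +-77 mm). Inside: flat middle of 18 mm radius, 3 mm above the underside, then rising 11 degrees to 48 mm radius, steeper to the rim
- pan_grip (a point): centre of the pale wooden grip on top of the bail, 130 mm above the pan's origin: flat-sided bar 18 mm thick along pan x (pinch it this way), 60 mm long along pan y, 24 mm high. At both ends bare 6 mm wire runs on along pan y to 58 mm from the middle, then bends down to the pan. The pan's weight hangs straight below
- pan_lip (a point): tip of the pouring lip, at (102, 0, 29) mm in the pan's frame; the lip is 36 mm wide, its underside falls to 23 mm above the pan's origin where it joins the rim
- beet_center (a point): centre of a small round dark red beet, 42 mm across, about 45 g, lying loose in the middle of the pan
- stand: fixed green stand with double hook. Origin: foot of the post, on the shelf; two 8 mm steel prongs at y +-46 mm reach along its -x to 126 mm, with a dip at 105 mm carrying the bare wire on each side of the grip, and upturned ends 263 mm above the shelf (post and cross-bar: 256 mm). The wire must rise 21 mm to clear the ends. Foot plate 10 mm thick, under the pan
- stand_seat (a point): midpoint between the two dips, where the wire lies as it hangs: (-105, 0, 245) mm in the stand's frame
- rack: fixed slotted wooden rack, 116 mm (x) by 332 mm (y), ends 68 mm high, with three places for jars in a row along its y (at y = -102, 0, +102 mm). Origin: centre of its underside; its front, facing the robot, is its -x side; its +x points squarely away from the robot into the rack, the way the lip must point
- open_jar: the glass jar that has no lid, empty, standing in any one of the rack's three places; 84 mm across, 112 mm tall, 240 g. Origin: centre of its underside, 14 mm above the shelf; its axes start parallel to the rack's
- jar_mouth (a point): centre of the open jar's mouth, at the height of its rim, 112 mm above the jar's origin; rim 74 mm across outside, 68 mm inside
- lidded_jar_a: filled glass jar (green contents) with a white plastic lid, in another place of the rack; 84 mm across, 116 mm tall. Origin: centre of its underside. Leave it alone
- lidded_jar_b: filled glass jar (red contents) with a white plastic lid, in the remaining place of the rack; 84 mm across, 116 mm tall. Origin: centre of its underside. Leave it alone
- mug: brown ceramic mug, 80 mm across, 92 mm tall, handle at its +y, standing on the shelf. Origin: centre of its underside. Leave it alone
- seamer: steel jar seamer lying on the shelf: round cap 98 mm across, crank arm with a black handle reaching 115 mm along its +x, 92 mm tall overall. Origin: centre of its underside. Leave it alone
Things that resemble listed ones, but are neither listed nor needed, are in the scene too. Leave any blue or purple look-alike of the part that bears beet_center alone. Leave any yellow look-alike of the open_jar alone.

How it is judged:
By the outcome, as a careful person would: the job done as asked, in the order asked, and still so for the second after the job is handed in, while the arm keeps its last pose, push and grip.
It also fails if it takes over 51 s, if anything falls off the work surface, if the arm or the gripper's body presses on something with over 40 N, if the wrist force passes 120 N, or if a joint passes its speed limit or range.

## Robot

A 6-joint arm with a two-finger parallel gripper is mounted at the origin on the work surface. World frame = base frame: x ahead of the robot, y to its left, z up, the work surface at z = 0. Lengths are in m, angles in rad, forces in N, time in s.
With the tool pointing down it reaches from about 0.4 to 0.825 m from the base axis. Payload 7 kg.
Tool frame: the origin (TCP) lies between the finger pads, 19 mm behind the fingertips; this is the grasp point; z points along the fingers, y is the line along which they close (so a half turn about z gives the same grasp; the last joint's range is limited). The gripper opens to 88 mm and grips with 3 to 60 N. Pads are 19 mm wide; open, the fingers measure 130 mm over their backs; the gripper's body (78 mm by 193 mm) begins 47 mm behind the grasp point.
Start: joints at [1.464, 0.359, 0.012, 0, -1.224, -0.288], TCP at [0.26, 0.623, 0.245] pointing down, gripper open.
Joint ranges: [-3.07, 3.07], [-1.43, 2.12], [-1.02, 1.25], [-3.03, 1.67], [-3.05, -0], [-3.03, 3.03]. Speed limits (rad/s): [2.39, 2.39, 3.01, 3.14, 3.14, 3.14].

## Interface

Orientations are given as a rotation vector (axis times angle).
In Python, from workcell import read_state, read_camera, camera_info, order, recognise, outline_of, place_of gives the robot as it stands. The module is installed in compiled form; this text tells all that it offers.
- The arm moves only by the shell command python3 -m crank FILE [FORCE], which reads ROWS from the file FILE. ROWS is a JSON list of rows, 1 to 5 of them, each of 5 numbers: the finger opening in m, then dx, dy, dz in parts of the range, where 1.0 means 0.3 m, then a turn about the tool's z in fractions of the full range, 1 being 2 pi rad; each row is the pose to reach, as a shift and turn from the pose commanded when the command began, along the tool's axes at that moment; what a row does not reach only later rows make up. A row lasts 1/12 s, in which the tool goes at most 0.0417 m and 0.125 rad, less where a joint would pass 70% of its speed; a pose out of reach is approached as far as the arm can. The fingers move at their own pace and stop on an object; FORCE is the grip in N (left out, the last holds). Time passes only in rows, so rows that do not move let the fingers close. It prints the time, the measured TCP pose, the force, the opening and the grip force at its end. Input that does not fit is refused with a message, and nothing moves.
- read_state(): the state, without advancing time (a new reading comes with each control period).
- read_camera(name): name is "scene" or "side" or "wrist"; returns the picture (400x640x3 uint8, red, green, blue); there is no depth.
- camera_info(name): a dict with "vertical_fov" (degrees; the focal length in pixels is half the picture's height over the tangent of half this angle, whatever the lens; pixels are square), "cx", "cy" (the principal point, pixels), "k1" (the pictures are not rectified: a ray, as slopes to the right and down, at radius r is drawn at 1 + k1 r^2 times it, then the intrinsics apply), "position" and "rotation" of the camera in the world. Camera axes: x right, y up, looking along -z (the intrinsics and any distortion apply to the point x, -y, -z); pixel columns grow to the right and rows downward; lengths in m; the calibration is good to about 2 mm. A picture is of the moment at which its call begins: read the wrist's pose just before it. camera_info takes no time and is no camera call; for the wrist camera it gives the pose at the moment of the call.
- order.sign_off(): hands the job in; it is judged then, once.
Trained networks look in the newest picture that a camera, given by its name, has taken for a name from the list of things; names that differ only in an ending like _2 or _b are one class to them, and where a whole thing is asked for, a point or a joint stands for the part that bears it (a point fixed in the world has none). Each returns a list of dicts, best first, with "confidence" (0 to 1); they miss things now and then, are a little off and sometimes report something else, mostly with a low value. They report only what shows in the picture. A call takes as long as a camera call. They do not tell look-alikes from the thing itself.
- recognise(camera, query): "location" ([column, row] in pixels, amid what is visible of it).
- outline_of(camera, query): "region" (400x640 bool, what is visible of it) and "location" ([column, row] in pixels, amid what is visible of it).
- place_of(camera, query): "location" ([column, row] in pixels: a listed point, or the origin of a listed thing).
The state is a dict: "t": time; "joint_positions": joint angles; "joint_vel": joint speeds; "joint_efforts": joint torques, N m; "position": TCP position; "tcp_rot": TCP orientation; "contact_force": force on the tool from outside, world axes, zero at the start; "torque": the same for the moment, N m; "opening": finger opening in m; "grip_force": force on a finger pad.
Only numpy, scipy, OpenCV 4.12 (cv2) and the standard library are available. Lean on these libraries where they do the work, as an engineer would, in place of code of your own. Each camera call takes 0.05 s, during which the arm holds its last target. There are 200 camera calls.

## Working session

There is one attempt and no reset: what is moved stays moved. The work goes in short steps, Python scripts to look and compute and a shell command to move; the robot and the scene stay as the last step left them, time stands still between calls to the robot, and variables do not carry over. Pictures are saved under pics/ and viewed, at most 10 in all, crops included, and the job is handed in when it is done.

```bash
mkdir -p pics; cat > h.py <<'E'
import numpy as np, cv2
from workcell import *
from scipy.spatial.transform import Rotation as R
def ray(ci,px):
    f=200/np.tan(np.radians(ci["vertical_fov"])/2)
    d=np.array([(px[0]-ci["cx"])/f,(px[1]-ci["cy"])/f]); s=d.copy()
    for _ in range(20): s=d/(1+ci["k1"]*(s@s))
    rot=np.array(ci["rotation"]); rot=rot if rot.shape==(3,3) else R.from_rotvec(rot).as_matrix()
    v=rot@np.array([s[0],-s[1],-1]); return np.array(ci["position"]),v/np.linalg.norm(v)
def proj(ci,P):
    f=200/np.tan(np.radians(ci["vertical_fov"])/2)
    rot=np.array(ci["rotation"]); rot=rot if rot.shape==(3,3) else R.from_rotvec(rot).as_matrix()
    q=rot.T@(np.array(P)-ci["position"]); s=np.array([q[0],-q[1]])/-q[2]; s=s*(1+ci["k1"]*(s@s))
    return s*f+[ci["cx"],ci["cy"]]
def tri(rs):
    A=sum(np.eye(3)-np.outer(d,d) for o,d in rs); b=sum((np.eye(3)-np.outer(d,d))@o for o,d in rs)
    p=np.linalg.solve(A,b); return p,[np.linalg.norm(np.cross(p-o,d)) for o,d in rs]
def atz(r,z): o,d=r; return o+d*(z-o[2])/d[2]
E
python3 - <<'E'
from h import *
s=read_state(); print(s)
ims=[]
for c in ["scene","side","wrist"]:
    ci=camera_info(c); print(c,ci)
    im=read_camera(c); cv2.imwrite(f"pics/{c}0.png",im[:,:,::-1])
    for q in ["pan_grip","pan_lip","beet_center","stand_seat","stand","rack","jar_mouth","open_jar","pan","mug","seamer"]:
        print(q,[(np.round(r["location"],1).tolist(),round(r["confidence"],2)) for r in place_of(c,q)][:4])
E
```

```text
{'t': 0.0, 'joint_positions': array([ 1.46407810e+00,  3.59370287e-01,  1.10758931e-02, -3.35702535e-04,
       -1.22408414e+00, -2.88127580e-01]), 'joint_vel': array([ 0.00012703,  0.00029829, -0.00030575, -0.00041765,  0.00066177,
        0.00034738]), 'joint_efforts': array([-1.04899147e-03, -5.82726359e+01,  2.93049645e+01,  6.99740946e+00,
        6.91365130e-03, -1.60767645e-04]), 'position': array([0.25948481, 0.62264994, 0.2444434 ]), 'tcp_rot': array([ 3.07895984e+00, -6.16062566e-01, -2.68502825e-04]), 'contact_force': array([ 0.30148149, -0.52634625, -0.35946598]), 'torque': array([ 0.00464664,  0.02712151, -0.02605727]), 'grip_force': 0.0, 'opening': 0.08776549703192668}
scene {'vertical_fov': 47.14968228781325, 'cx': 322.6485801055058, 'cy': 197.43075362348054, 'k1': 0.03070932060376228, 'position': array([ 1.21409426, -0.69839152,  0.87353837]), 'rotation': array([0.89296911, 0.32992803, 0.64428481])}
pan_grip [([354.4, 131.6], 0.75)]
pan_lip [([339.0, 177.9], 0.7)]
beet_center [([375.8, 219.7], 0.55), ([354.2, 162.4], 0.51), ([398.8, 204.2], 0.44)]
stand_seat [([357.9,
[... 698 characters left out ...]
and_seat [([302.4, 244.2], 0.69)]
stand [([256.8, 349.4], 0.74)]
rack [([327.5, 205.2], 0.67)]
jar_mouth [([325.8, 172.6], 0.93), ([270.6, 160.9], 0.75), ([258.8, 351.8], 0.74), ([457.6, 190.0], 0.6)]
open_jar [([327.9, 197.6], 0.83), ([276.6, 185.6], 0.76)]
pan [([275.8, 285.6], 0.85)]
mug [([456.6, 191.8], 0.68)]
seamer [([370.7, 262.6], 0.88)]
wrist {'vertical_fov': 67.40561478029463, 'cx': 319.9147578540154, 'cy': 196.09540265418, 'k1': 0.01426620592939453, 'position': array([0.32541462, 0.59576547, 0.38494149]), 'rotation': array([-0.17496374,  0.26371737, -1.9527839 ])}
pan_grip []
pan_lip []
beet_center []
stand_seat []
stand []
rack []
jar_mouth []
open_jar []
pan []
mug []
seamer []
```

View pics/scene0.png

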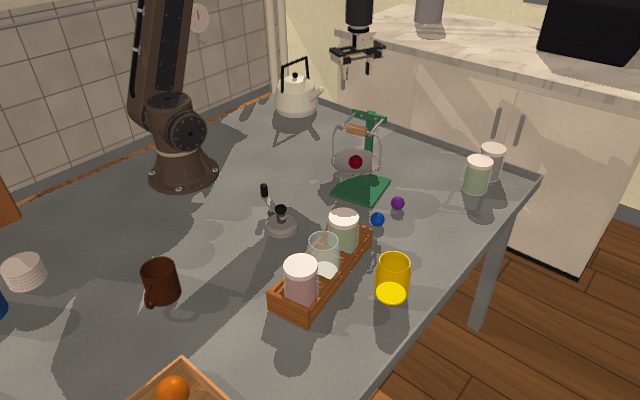

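View pics/side0.png

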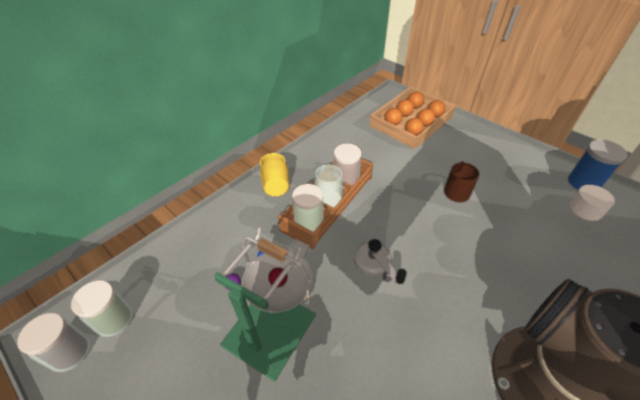

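Scene picture: the pan hangs at about (355,160) with its grip at (356,130). The open jar stands in the rack's middle place, its mouth at about (322,241) with lids at (344,218) and (301,266). The seamer is at (281,225) and the mug at (160,282). Side picture: grip (272,247), jar mouth (329,175), lids (308,193) and (348,155).

```bash
python3 - <<'E'
from h import *
a,b=camera_info("scene"),camera_info("side")
P={}
for n,p,q in [("grip",(356,130.5),(272,247)),("gripnet",(354.4,131.6),(274.2,247.7)),("lip",(339,177.9),(300.3,240.9)),("beet",(355.5,162),(277.5,277)),("mouth",(322.3,238.7),(325.8,172.6)),("rack",(323.4,276.4),(327.5,205.2)),("lidA",(344,217),(308,192)),("lidB",(301,265),(348,154)),("stand",(367.3,182.4),(256.8,349.4)),("seamer",(282.6,226.5),(370.7,262.6)),("pan",(353.4,166.7),(275.8,285.6)),("mug",(163.9,295.5),(456.6,191.8))]:
    p,e=tri([ray(a,p),ray(b,q)]); print(n,p.round(4),np.round(e,4))
for c,im in (("scene","pics/scene0.png"),("side","pics/side0.png")):
    im=cv2.imread(im)
    t=im[90:320,230:420] if c=="scene" else im[130:390,210:420]
    cv2.imwrite(f"pics/{c}crop.png",cv2.resize(t,None,fx=2.3 ,fy=2.3,interpolation=cv2.INTER_CUBIC)); print(t.shape)
x,y=(cv2.imread(f"pics/{c}crop.png") for c in("scene","side"))
h=max(x.shape[0],y.shape[0]); z=np.zeros((h,x.shape[1]+y.shape[1],3),np.uint8); z[:x.shape[0],:x.shape[1]]=x; z[:y.shape[0],x.shape[1]:]=y
z=cv2.resize(z,None,fx=800/z.shape[1],fy=800/z.shape[1]) if z.shape[1]>800 else z
print(z.shape); cv2.imwrite("pics/both.png",z)
E
```

```text
grip [0.5309 0.2596 0.2446] [0.0003 0.0003]
gripnet [0.5281 0.2564 0.2415] [0.0007 0.0007]
lip [0.5538 0.1617 0.1419] [0.0046 0.0046]
beet [0.5306 0.262  0.1368] [0.0012 0.0012]
mouth [ 0.6738 -0.0558  0.1275] [0.004 0.004]
rack [ 0.6711 -0.0549 -0.0061] [0.0003 0.0003]
lidA [0.6611 0.0366 0.1311] [0.0022 0.0022]
lidB [ 0.6865 -0.1567  0.1233] [0.0024 0.0024]
stand [ 0.5039  0.3706 -0.0078] [0.0029 0.0029]
seamer [ 0.4501  0.02   -0.0034] [0.0001 0.0001]
pan [0.5247 0.2686 0.1152] [0.0037 0.0037]
mug [ 0.4099 -0.3612 -0.0012] [0.0003 0.0003]
(230, 190, 3)
(260, 210, 3)
(520, 800, 3)
```

View pics/both.png

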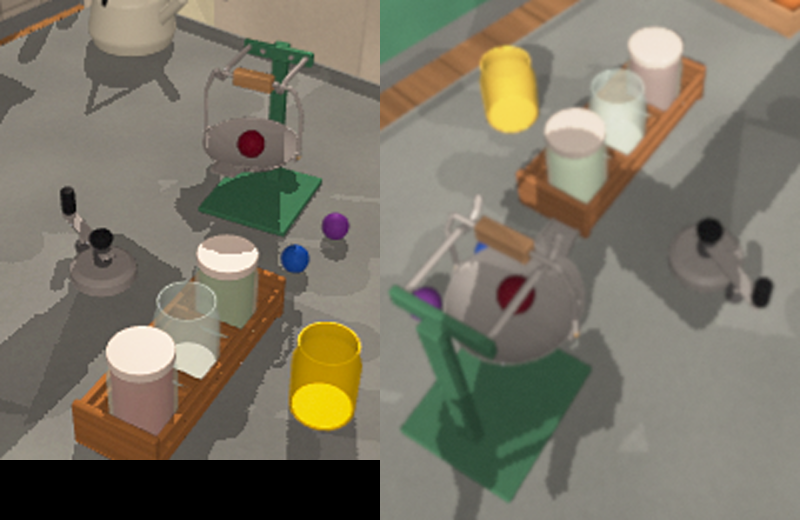

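Crops confirm: the open jar is in the middle place, the pan hangs level with its lip towards -y (yaw about -76°), and the beet is in the middle. Triangulated heights agree with the text (grip 0.245 m, mouth 0.1275 m, lids 0.13 m). I'm moving up and turning first.

Units first: shifts go in shares of 0.3 m and turns go in shares of 2 pi rad. So -0.15 m / 0.3 = -0.5, -0.14 m / 0.3 = -0.4667, 0.12 rad / 6.2832 = 0.0191.

```bash
echo '[[0.088,0,0,-0.1167,0.0191],[0.088,0,0,-0.2333,0.0382],[0.088,0,0,-0.35,0.0573],[0.088,0,0,-0.4667,0.0764],[0.088,0,0,-0.5,0.0955]]' > next.json && python3 -m crank next.json
echo '[[0.088,0,0,0,0.0191],[0.088,0,0,0,0.0382],[0.088,0,0,0,0.0573],[0.088,0,0,0,0.0764],[0.088,0,0,0,0.0955]]' > next.json && python3 -m crank next.json
cat >> h.py <<'E'
def go(target,yaw_y=None):
    s=read_state(); M=R.from_rotvec(s["tcp_rot"]).as_matrix(); d=M.T@(np.array(target)-s["position"])
    cur=np.degrees(np.arctan2(M[1,1],M[0,1])); print("t",round(s["t"],2),"pos",s["position"].round(4),"yaw_y",cur.round(2),"tilt",M[:2,2].round(4),"q",s["joint_positions"].round(3),"shift",d.round(4))
    if yaw_y is not None: print("turn",np.radians(-((yaw_y-cur+180)%360-180)).round(4))
E
python3 -c "
from h import *
go([.530,.258,.40],103.5)"
```

```text
t: 2.22
position: [0.2606, 0.6239, 0.4023]
tcp_rot: [-2.749, 1.503, 0.002]
contact_force: [0.1, -0.1, 1.3]
opening: 0.0874
grip_force: 0.0
t: 2.63
position: [0.2596, 0.623, 0.3954]
tcp_rot: [-2.188, 2.254, 0.0]
contact_force: [0.0, 0.5, 0.6]
opening: 0.0874
grip_force: 0.0
t 2.63 pos [0.2596 0.623  0.3954] yaw_y 178.28 tilt [-0.  0.] q [ 1.464  0.31   0.274 -0.    -1.534 -1.494] shift [ 0.3567 -0.2812 -0.0046]
turn 1.3052
```

Scaled: 0.15 m / 0.3 = 0.5, 0.12 m / 0.3 = 0.4.

```bash
echo '[[0.088,0.1,-0.0767,0,0],[0.088,0.2,-0.1567,0,0],[0.088,0.3,-0.2367,0,0],[0.088,0.4,-0.3133,0,0],[0.088,0.5,-0.3933,0,0]]' > next.json && python3 -m crank next.json >/dev/null
echo '[[0.088,0.1,-0.0767,0,0],[0.088,0.2,-0.1567,0,0],[0.088,0.3,-0.2367,0,0],[0.088,0.4,-0.3133,0,0],[0.088,0.5,-0.3933,0,0]]' > next.json && python3 -m crank next.json >/dev/null
echo '[[0.088,0.0933,-0.0733,0,0.0191],[0.088,0.19,-0.15,0,0.0382],[0.088,0.19,-0.15,0,0.0573],[0.088,0.19,-0.15,0,0.0764],[0.088,0.19,-0.15,0,0.0955]]' > next.json && python3 -m crank next.json >/dev/null
echo '[[0.088,0,0,0,0.0191],[0.088,0,0,0,0.0382],[0.088,0,0,0,0.0573],[0.088,0,0,0,0.0764],[0.088,0,0,0,0.0955]]' > next.json && python3 -m crank next.json
echo '[[0.088,0,0,0,0.0159],[0.088,0,0,0,0.0159]]' > next.json && python3 -m crank next.json
python3 - <<'E'
from h import *
go([.530,.258,.40],103.5)
ci=camera_info("wrist"); print(ci["position"])
im=read_camera("wrist"); cv2.imwrite("pics/w1.png",im[:,:,::-1])
np.save("w1.npy",np.r_[ci["position"],ci["rotation"]])
for q in ["pan_grip","pan_lip","beet_center","stand_seat","stand","rack","jar_mouth","pan"]:
    print(q,[(np.round(r["location"],1).tolist(),round(r["confidence"],2)) for r in place_of("wrist",q)][:3])
for n,p in [("grip",(.531,.2596,.2446)),("lip",(.5538,.1617,.1419))]: print(n,proj(ci,p))
E
```

```text
t: 4.3
position: [0.532, 0.2594, 0.3955]
tcp_rot: [-0.533, 3.096, 0.0]
contact_force: [0.3, -0.6, 0.4]
opening: 0.0871
grip_force: 0.0
t: 4.47
position: [0.5319, 0.2594, 0.3954]
tcp_rot: [-0.38, 3.118, 0.0]
contact_force: [-0.7, -0.8, -0.5]
opening: 0.0873
grip_force: 0.0
t 4.47 pos [0.5319 0.2594 0.3954] yaw_y 103.88 tilt [0.0001 0.0001] q [ 0.784  0.163  0.082 -0.    -1.489 -2.112] shift [ 0.0022 -0.0009 -0.0046]
turn 0.0066
[0.46296827 0.24237516 0.53500476]
pan_grip [([328.7, 189.1], 0.98), ([182.8, 195.1], 0.18)]
pan_lip [([247.5, 165.7], 0.78)]
beet_center [([320.8, 164.0], 0.8), ([270.1, 222.6], 0.61)]
stand_seat []
stand [([380.3, 154.3], 0.84)]
rack [([130.8, 187.9], 0.77), ([319.6, 167.6], 0.65)]
jar_mouth [([74.1, 211.8], 0.97), ([186.2, 193.2], 0.4)]
pan [([322.5, 164.4], 0.81), ([321.9, 169.5], 0.65)]
grip [320.16074544 186.87593575]
lip [244.09609045 167.70820885]
```

View pics/w1.png

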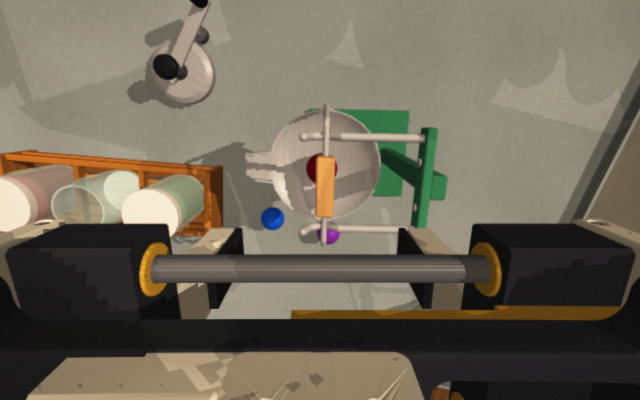

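Wrist picture from above: the grip spans about (316–334, 156–216), centred on column 325. The wire is nearly vertical in the image at columns 324–327, the prongs are at rows 137 and 229, and the rack's front edge runs from (5,152) to (220,167). The grip is a few mm nearer the post than my first estimate, so I'll refine its position and the directions from edges.

```bash
python3 - <<'E'
from h import *
ciw=camera_info("wrist"); a,b=camera_info("scene"),camera_info("side")
im=cv2.imread("pics/w1.png")
print("TCPproj",proj(ciw,read_state()["position"]))
hsv=cv2.cvtColor(im,cv2.COLOR_BGR2HSV)
m=cv2.inRange(hsv,(8,120,120),(22,255,255)); m[:140]=0;m[225:]=0;m[:,:300]=0;m[:,350:]=0
ys,xs=np.nonzero(m); print("grip px",xs.mean(),ys.mean(),xs.min(),xs.max(),ys.min(),ys.max()); c,wh,an=cv2.minAreaRect(np.c_[xs,ys].astype(np.float32)); print(c,wh,an)
for z in(.245,.257): print("at z",z,atz(ray(ciw,c),z).round(4))
def yaw(ci,p,q):
    n=np.cross(ray(ci,p)[1],ray(ci,q)[1]); d=np.cross(n,[0,0,1]); return np.degrees(np.arctan2(d[1],d[0]))%180
lsd=cv2.createLineSegmentDetector()
for nm,ci,f,box in [("w",ciw,"pics/w1.png",(0,90,460,260)),("scene",a,"pics/scene0.png",(262,215,380,330)),("side",b,"pics/side0.png",(270,150,380,250))]:
    I=cv2.imread(f,0)
    for l in lsd.detect(I)[0][:,0]:
        p,q=l[:2],l[2:]; mid=(p+q)/2
        if np.hypot(*(p-q))>28 and box[0]<mid[0]<box[2] and box[1]<mid[1]<box[3]: print(nm,l.round(1),"yaw",yaw(ci,p,q).round(2))
E
```

```text
TCPproj [319.74237869 257.81432702]
grip px 324.65166516651664 185.3915391539154 316 334 155 217
(325.0, 186.0) (62.0, 18.0) 90.0
at z 0.245 [0.5289 0.264  0.245 ]
at z 0.257 [0.5262 0.2631 0.257 ]
w [167.2 224.5 171.8 253.1] yaw 15.16
w [123.1 223.2 165.6 223.1] yaw 104.23
w [ 78.1 223.3 120.6 222.5] yaw 105.1
w [404.3 226.9 424.7 254.2] yaw 51.77
w [213.8 253.9 235.6 227.9] yaw 153.4
w [241.5 225.5 243.3 254.4] yaw 13.7
w [ 17.9 241.3  60.2 225.7] yaw 124.25
w [315.9 159.3 316.8 196.9] yaw 15.27
w [424.3 252.5 465.7 254.2] yaw 101.71
w [409.7 225.8 413.9 187.9] yaw 12.78
w [245.6 253.7 394.4 253.7] yaw 104.12
w [413.6 186.7 381.7 162.1] yaw 67.34
w [415.7 133.9 341.8 132.3] yaw 102.82
w [ 47.5 222.8  19.4 234.4] yaw 126.13
w [  6.9 159.3  53.  162.8] yaw 99.65
w [328.1 229.1 394.4 231.1] yaw 102.37
w [383.9 146.5 419.5 164.1] yaw 78.57
w [174.4 253.7 211.9 253.5] yaw 104.31
w [341.9 138.  424.4 140.5] yaw 102.41
w [327.9 153.2 329.3 118.1] yaw 12.28
w [325.1 118.1 324.1 155.6] yaw 12.8
w [ 69.3 164.2 115.6 167.8] yaw 99.61
w [222.2 168.1 222.8 223.1] yaw 9.9
w [185.7 169.    6.9 153.8] yaw 99.23
w [359.4 142.2 330.6 140.4] yaw 100.6
w [396.9 226.2 338.1 225.2] yaw 103.12
w [428.4 129.3 417.  225.6] yaw 12.78
w [ 39.3 150.7 133.2 158.5] yaw 99.37
w [143.1 170.1 174.3 172.3] yaw 100.07
w [334.3 108.3 408.1 110. ] yaw 102.81
w [187.4 159.6 237.  141. ] yaw 124.09
w [319.2 112.7 289.4 124.3] yaw 124.73
w [283.1 259.6 168.1 259.2] yaw 103.75
w [437.6 129.3 432.9 167. ] yaw 12.86
w [369.  188.3 339.2 197.5] yaw 122.1
w [335.4 178.6 366.2 168.5] yaw 122.68
w [408.2 258.2 283.1 259.9] yaw 105.0
w [ 46.9 155.3  78.2 157.6] yaw 99.89
w [129.4 247.4  40.6 247.5] yaw 103.95
scene [305.8 330.4 267.9 309.9] yaw 7.3
scene [349.  272.8 312.4 321.3] yaw 99.16
side [287.5 187.  283.8 156.6] yaw 141.25
side [370.9 177.3 340.7 213.2] yaw 98.44
side [308.1 244.3 279.3 232.1] yaw 15.61
side [338.9 215.2 316.  243.4] yaw 99.33
```

```bash
python3 - <<'E'
from h import *
ciw=camera_info("wrist"); a,b=camera_info("scene"),camera_info("side")
# wood mask centroid in each picture
def wood(f,box):
    hsv=cv2.cvtColor(cv2.imread(f),cv2.COLOR_BGR2HSV); m=cv2.inRange(hsv,(8,90,90),(22,255,255)); k=np.zeros_like(m); x0,y0,x1,y1=box; k[y0:y1,x0:x1]=m[y0:y1,x0:x1]
    ys,xs=np.nonzero(k); print(f,len(xs),xs.min(),xs.max(),ys.min(),ys.max()); return np.array([(xs.min()+xs.max())/2,(ys.min()+ys.max())/2]),np.array([xs.mean(),ys.mean()])
w=wood("pics/w1.png",(305,145,345,222)); s=wood("pics/scene0.png",(340,120,372,140)); d=wood("pics/side0.png",(255,230,290,262))
print(w,s,d)
for i in(0,1):
    rs=[ray(ciw,w[i]),ray(a,s[i]),ray(b,d[i])]
    for sel in ([0,1,2],[0,1],[0,2],[1,2]): p,e=tri([rs[k] for k in sel]); print(sel,p.round(4),np.round(e,4))
go([.5295,.2635,.30],102.7)
E
```

```text
pics/w1.png 1193 315 335 154 217
pics/scene0.png 186 346 366 124 136
pics/side0.png 385 258 289 230 261
(array([325. , 185.5]), array([324.57921207, 185.92791282])) (array([356., 130.]), array([356.36021505, 129.66666667])) (array([273.5, 245.5]), array([273.28571429, 247.67012987]))
[0, 1, 2] [0.5291 0.2603 0.2471] [0.0036 0.0017 0.0035]
[0, 1] [0.5282 0.2636 0.2438] [0.0006 0.0006]
[0, 2] [0.5241 0.262  0.2592] [0.0013 0.0013]
[1, 2] [0.531  0.2571 0.2471] [0.001 0.001]
[0, 1, 2] [0.5285 0.2619 0.2459] [0.0016 0.0012 0.0025]
[0, 1] [0.5289 0.2636 0.2449] [0. 0.]
[0, 2] [0.5264 0.2622 0.2502] [0.0016 0.0016]
[1, 2] [0.5289 0.2606 0.2458] [0.0017 0.0017]
t 4.92 pos [0.532  0.2594 0.3953] yaw_y 104.19 tilt [-0. -0.] q [ 0.784  0.163  0.082 -0.    -1.489 -2.107] shift [0.0014 0.0046 0.0953]
turn 0.0259
```

Scaled: 0.085 m / 0.3 = 0.2833, 0.0045 m / 0.3 = 0.015, 0.026 rad / 6.2832 = 0.0041.

```bash
echo '[[0.088,0.0077,0.015,0.1,0.0041],[0.088,0.0077,0.015,0.2,0.0041],[0.088,0.0077,0.015,0.2833,0.0041],[0.088,0.0077,0.015,0.2833,0.0041],[0.088,0.0077,0.015,0.2833,0.0041]]' > next.json && python3 -m crank next.json
python3 - <<'E'
from h import *
ciw=camera_info("wrist"); im=read_camera("wrist"); cv2.imwrite("pics/w2.png",im[:,:,::-1])
hsv=cv2.cvtColor(im,cv2.COLOR_RGB2HSV); m=cv2.inRange(hsv,(8,90,90),(22,255,255)); n,l,st,ce=cv2.connectedComponentsWithStats(m)
for i in range(1,n):
    if st[i,4]>200: print(st[i],ce[i])
go([.5287,.2632,.246],102.7); print("expect",proj(ciw,[.5287,.2632,.246]),proj(ciw,read_state()["position"]))
print([(r["location"],r["confidence"]) for r in place_of("wrist","pan_grip")])
lsd=cv2.createLineSegmentDetector()
for q in lsd.detect(im[:,:,1].copy())[0][:,0]:
    if 290<q[0]<350 and np.hypot(*(q[:2]-q[2:]))>25 and abs(q[0]-q[2])<6: print(q.round(1))
E
```

```text
t: 5.33
position: [0.5285, 0.2628, 0.31]
tcp_rot: [0.347, -3.121, 0.003]
contact_force: [0.2, -0.7, 1.2]
opening: 0.0875
grip_force: 0.0
[   0  169  206   86 4821] [110.10392035 193.76768305]
[ 307  174   28   81 2105] [320.55534442 214.12209026]
[139 243  31  53 858] [150.92540793 269.11655012]
[473 243  29  53 505] [491.36831683 264.57227723]
[ 290  306  331   14 3348] [464.64247312 313.26911589]
t 5.38 pos [0.5292 0.2633 0.3116] yaw_y 102.68 tilt [ 0.0011 -0.0002] q [ 7.930e-01  1.850e-01 -7.500e-02  1.000e-03 -1.310e+00 -2.142e+00] shift [0.0006 0.0001 0.0656]
turn -0.0004
expect [320.32199903 217.07724656] [320.30087858 260.89135052]
[([322.6, 218.5], 0.58)]
[324.5 176.9 324.5 113.1]
[332.4 224.4 333.6 175.6]
[307.7 175.6 310.3 234.3]
[321.1 104.3 318.9 133.2]
[314.8 139.4 316.5 111.9]
```

View pics/w2.png

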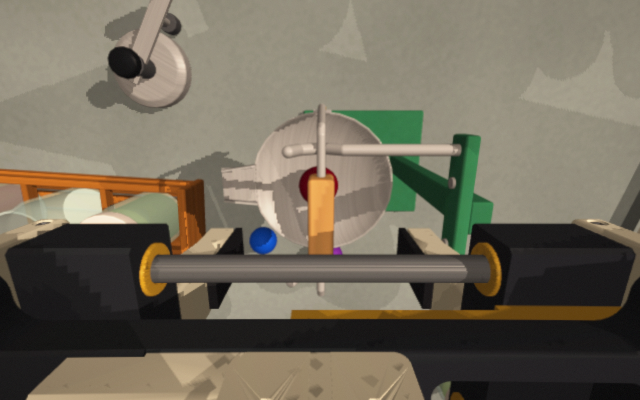

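Second wrist picture: the grip is at column 320.5, in line with the TCP (column 320.3). The beet is behind it at (318,185) and the fingers straddle the bar. Next I check its lengthwise centre before descending.

```bash
python3 - <<'E'
from h import *
c=camera_info("wrist"); g=np.array([.5287,.2632,.246]); x=np.array([np.cos(np.radians(192.7)),np.sin(np.radians(192.7)),0])
print("grip far end top",proj(c,g+.03*x+[0,0,.012]),"seen row 174-175")
print("wire ends",proj(c,g+.058*x),proj(c,g-.058*x),"seen 106..290")
print("prong dip",proj(c,g+.046*x-[0,0,.007]),"seen 150")
E
```

```text
grip far end top [319.34192692 176.76463169] seen row 174-175
wire ends [319.28289492 132.23297731] [319.55109733 284.97434807] seen 106..290
prong dip [319.32317435 148.99722516] seen 150
```

Scaled: 0.065 m / 0.3 = 0.2167, 0.02 m / 0.3 = 0.0667.

```bash
echo '[[0.088,0.0033,0,0.0667,0],[0.088,0.0033,0,0.1333,0],[0.088,0.0033,0,0.1833,0],[0.088,0.0033,0,0.2167,0],[0.088,0.0033,0,0.2167,0]]' > next.json && python3 -m crank next.json
echo '[[0.06,0,0,0,0],[0.045,0,0,0,0],[0.034,0,0,0,0],[0.027,0,0,0,0],[0.022,0,0,0,0]]' > next.json && python3 -m crank next.json 30
echo '[[0.018,0,0,0,0],[0.012,0,0,0,0],[0.008,0,0,0,0],[0.008,0,0,0,0],[0.008,0,0,0,0]]' > next.json && python3 -m crank next.json 30
python3 -c "
from h import *
go([.5287,.2632,.296],102.7)"
```

```text
t: 5.85
position: [0.5275, 0.2629, 0.2448]
tcp_rot: [0.346, -3.122, 0.001]
contact_force: [1.0, -0.2, 0.6]
opening: 0.0874
grip_force: 0.0
t: 6.27
position: [0.5279, 0.2632, 0.2461]
tcp_rot: [-0.346, 3.122, 0.001]
contact_force: [-0.3, 0.2, 0.6]
opening: 0.0597
grip_force: 0.0
t: 6.68
position: [0.5277, 0.263, 0.2453]
tcp_rot: [0.346, -3.122, 0.0]
contact_force: [-0.0, 0.4, -0.2]
opening: 0.0262
grip_force: 0.0
t 6.68 pos [0.5277 0.263  0.2453] yaw_y 102.65 tilt [-0.0001 -0.    ] q [ 0.794  0.219 -0.183 -0.    -1.169 -2.144] shift [-0.0011 -0.     -0.0507]
turn -0.0008
```

Scaled: -0.012 m / 0.3 = -0.04, -0.009 m / 0.3 = -0.03.

```bash
echo '[[0.008,0,0,0,0],[0.008,0,0,0,0],[0.008,0,0,0,0],[0.008,0,0,0,0],[0.008,0,0,0,0]]' > next.json && python3 -m crank next.json 30
echo '[[0.008,0,0,-0.0033,0],[0.008,0,0,-0.01,0],[0.008,0,0,-0.02,0],[0.008,0,0,-0.03,0],[0.008,0,0,-0.04,0]]' > next.json && python3 -m crank next.json
```

```text
t: 7.1
position: [0.5277, 0.263, 0.2454]
tcp_rot: [-0.346, 3.122, 0.0]
contact_force: [-0.1, 0.2, -0.1]
opening: 0.0179
grip_force: 30.0
t: 7.52
position: [0.5276, 0.263, 0.2575]
tcp_rot: [0.346, -3.122, 0.0]
contact_force: [-0.2, -0.2, -2.6]
opening: 0.0177
grip_force: 30.0
```

Scaled: -0.02 m / 0.3 = -0.0667, -0.016 m / 0.3 = -0.0533.

```bash
echo '[[0.008,0,0,-0.0133,0],[0.008,0,0,-0.0267,0],[0.008,0,0,-0.04,0],[0.008,0,0,-0.0533,0],[0.008,0,0,-0.0667,0]]' > next.json && python3 -m crank next.json
echo '[[0.008,0,0,-0.0133,0],[0.008,0,0,-0.0267,0],[0.008,0,0,-0.04,0],[0.008,0,0,-0.05,0],[0.008,0,0,-0.0533,0]]' > next.json && python3 -m crank next.json
echo '[[0.008,0,0,0,0],[0.008,0,0,0,0]]' > next.json && python3 -m crank next.json
python3 - <<'E'
from h import *
go([.5287,.2632,.296])
for c in("scene","side"): im=read_camera(c); cv2.imwrite(f"pics/{c}1.png",im[:,:,::-1])
x=cv2.imread("pics/scene1.png")[90:290,250:430]; y=cv2.imread("pics/side1.png")[160:360,200:380]
cv2.imwrite("pics/both1.png",cv2.resize(np.hstack([x,y]),None,fx=2.2,fy=2.2,interpolation=cv2.INTER_CUBIC))
E
```

```text
t: 7.93
position: [0.5277, 0.263, 0.2779]
tcp_rot: [-0.346, 3.122, 0.0]
contact_force: [1.1, 0.3, -2.5]
opening: 0.0175
grip_force: 30.0
t: 8.35
position: [0.5279, 0.2631, 0.2941]
tcp_rot: [-0.346, 3.122, 0.001]
contact_force: [-0.8, -0.4, -3.5]
opening: 0.018
grip_force: 30.0
t: 8.52
position: [0.5276, 0.2629, 0.2932]
tcp_rot: [0.346, -3.122, 0.0]
contact_force: [0.4, -0.7, -3.7]
opening: 0.0176
grip_force: 30.0
t 8.52 pos [0.5276 0.2629 0.2932] yaw_y 102.65 tilt [-0.0002 -0.0001] q [ 0.794  0.192 -0.108 -0.    -1.271 -2.144] shift [-0.0011 -0.     -0.0028]
```

View pics/both1.png

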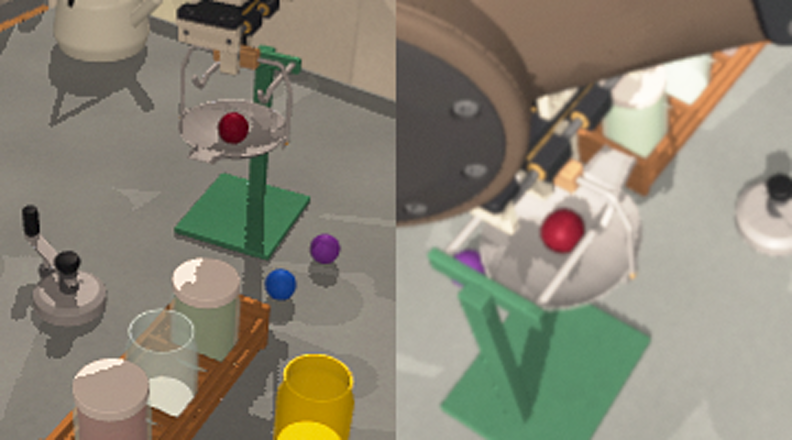

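The pan is lifted clear, the beet is in the middle (scene crop at (232,127)), and the wire is above the prong ends. I'm drawing it straight off along its lip direction, gently.

Scaled: -0.02 m / 0.3 = -0.0667, -0.014 m / 0.3 = -0.0467.

```bash
echo '[[0.008,0,-0.0067,0,0],[0.008,0,-0.0167,0,0],[0.008,0,-0.03,0,0],[0.008,0,-0.0467,0,0],[0.008,0,-0.0667,0,0]]' > next.json && python3 -m crank next.json >/dev/null
echo '[[0.008,0,-0.0233,0,0],[0.008,0,-0.0467,0,0],[0.008,0,-0.07,0,0],[0.008,0,-0.0933,0,0],[0.008,0,-0.1167,0,0]]' > next.json && python3 -m crank next.json
echo '[[0.008,0,-0.0233,0,0],[0.008,0,-0.0467,0,0],[0.008,0,-0.07,0,0],[0.008,0,-0.0933,0,0],[0.008,0,-0.1167,0,0]]' > next.json && python3 -m crank next.json >/dev/null
echo '[[0.008,0,-0.0233,0,0],[0.008,0,-0.0467,0,0],[0.008,0,-0.07,0,0],[0.008,0,-0.0933,0,0],[0.008,0,-0.1167,0,0]]' > next.json && python3 -m crank next.json >/dev/null
echo '[[0.008,0,-0.02,0,0],[0.008,0,-0.0367,0,0],[0.008,0,-0.05,0,0],[0.008,0,-0.06,0,0],[0.008,0,-0.0667,0,0]]' > next.json && python3 -m crank next.json
python3 -c "
from h import *
go([.56,-.08,.294],-170.6)"
```

```text
t: 9.45
position: [0.5399, 0.2085, 0.2934]
tcp_rot: [-0.346, 3.122, 0.0]
contact_force: [0.5, 0.0, -3.7]
opening: 0.018
grip_force: 30.0
t: 10.7
position: [0.5595, 0.1212, 0.2934]
tcp_rot: [-0.346, 3.122, 0.0]
contact_force: [-0.3, 0.1, -3.2]
opening: 0.0173
grip_force: 30.0
t 10.7 pos [0.5595 0.1212 0.2934] yaw_y 102.64 tilt [0. 0.] q [ 0.555  0.163 -0.144 -0.    -1.264 -1.905] shift [ 0.0435 -0.1964 -0.0006]
turn -1.5143
```

Scaled: -0.15 rad / 6.2832 = -0.0239.

```bash
echo '[[0.008,0,0,0,-0.0016],[0.008,0,0,0,-0.0048],[0.008,0,0,0,-0.0095],[0.008,0,0,0,-0.0159],[0.008,0,0,0,-0.0239]]' > next.json && python3 -m crank next.json >/dev/null
echo '[[0.008,0,0,0,-0.0095],[0.008,0,0,0,-0.0191],[0.008,0,0,0,-0.0286],[0.008,0,0,0,-0.0382],[0.008,0,0,0,-0.0477]]' > next.json && python3 -m crank next.json
echo '[[0.008,0,0,0,-0.0095],[0.008,0,0,0,-0.0191],[0.008,0,0,0,-0.0286],[0.008,0,0,0,-0.0382],[0.008,0,0,0,-0.0477]]' > next.json && python3 -m crank next.json >/dev/null
echo '[[0.008,0,0,0,-0.0095],[0.008,0,0,0,-0.0191],[0.008,0,0,0,-0.0286],[0.008,0,0,0,-0.0382],[0.008,0,0,0,-0.0477]]' > next.json && python3 -m crank next.json >/dev/null
echo '[[0.008,0,0,0,-0.0095],[0.008,0,0,0,-0.0191],[0.008,0,0,0,-0.0286],[0.008,0,0,0,-0.0382],[0.008,0,0,0,-0.0477]]' > next.json && python3 -m crank next.json >/dev/null
echo '[[0.008,0,0,0,-0.008],[0.008,0,0,0,-0.0143],[0.008,0,0,0,-0.0191],[0.008,0,0,0,-0.0231],[0.008,0,0,0,-0.0261]]' > next.json && python3 -m crank next.json
python3 - <<'E'
from h import *
a,b=camera_info("scene"),camera_info("side")
# mouth: ellipse/edges -> several estimates at known-ish height, plus nets
for p,q in [((322.3,238.7),(325.8,172.6)),((323,240),(329,174))]:
    print(tri([ray(a,p),ray(b,q)])); print(atz(ray(a,p),.126).round(4),atz(ray(b,q),.126).round(4))
for c in("scene","side","wrist"):
    ci=camera_info(c); im=read_camera(c); cv2.imwrite(f"pics/{c}2.png",im[:,:,::-1])
    for q in ["pan_lip","jar_mouth","open_jar","lidded_jar_a","rack","beet_center","pan"]:
        r=place_of(c,q); z={"pan_lip":.192,"jar_mouth":.126,"open_jar":.014,"lidded_jar_a":.014,"rack":0,"beet_center":.187,"pan":.163}[q]
        print(c,q,[(np.round(k["location"],1).tolist(),round(k["confidence"],2),atz(ray(ci,k["location"]),z).round(3)[:2].tolist()) for k in r][:4])
go([.56,-.08,.294],-170.6)
E
```

```text
t: 11.53
position: [0.5594, 0.1219, 0.2933]
tcp_rot: [-1.041, 2.964, 0.0]
contact_force: [-0.4, 0.1, -3.3]
opening: 0.0177
grip_force: 30.0
t: 13.2
position: [0.5594, 0.1217, 0.2933]
tcp_rot: [-2.398, 2.029, 0.0]
contact_force: [0.1, -0.8, -3.3]
opening: 0.0178
grip_force: 30.0
(array([ 0.67378504, -0.05578815,  0.12750896]), [np.float64(0.003952372155250022), np.float64(0.003952372155250149)])
[ 0.6698 -0.0572  0.126 ] [ 0.6779 -0.0544  0.126 ]
(array([ 0.67081609, -0.05785243,  0.12278126]), [np.float64(0.0013398588503153578), np.float64(0.0013398588503154897)])
[ 0.6741 -0.0597  0.126 ] [ 0.6676 -0.0562  0.126 ]
scene pan_lip [([364.3, 179.8], 0.79, [0.653, 0.135])]
scene jar_mouth [([396.7, 262.3], 0.77, [0.853, -0.01]), ([321.5, 237.7], 0.69, [0.666, -0.056]), ([165.9, 295.5], 0.5, [0.53, -0.407])]
scene open_jar [([321.5, 271.5], 0.72, [0.668, -0.06]), ([388.8, 294.1], 0.65, [0.844, -0.012])]
scene lidded_jar_a [([300.1, 300.9], 0.95, [0.692, -0.167]), ([340.5, 248.5], 0.65, [0.652, 0.04])]
scene rack [([322.5, 276.4], 0.69, [0.673, -0.061])]
scene beet_center [([377.5, 216.0],
[... 693 characters left out ...]
9.3, 184.2], 0.36, [0.564, -0.015])]
side pan [([314.4, 227.9], 0.96, [0.548, 0.127])]
wrist pan_lip [([198.7, 203.6], 0.86, [0.659, 0.14]), ([260.4, 92.9], 0.57, [0.618, 0.044])]
wrist jar_mouth [([45.5, 11.4], 0.76, [0.828, 0.005]), ([259.0, 91.7], 0.47, [0.633, 0.041])]
wrist open_jar [([123.3, 39.8], 0.81, [0.829, 0.004]), ([252.1, 2.9], 0.57, [0.674, -0.063])]
wrist lidded_jar_a [([257.6, 91.2], 0.75, [0.657, 0.037])]
wrist rack []
wrist beet_center [([316.2, 201.0], 0.66, [0.563, 0.123])]
wrist pan [([318.9, 193.9], 0.57, [0.56, 0.123])]
t 14.4 pos [0.5594 0.1215 0.2934] yaw_y -170.6 tilt [0. 0.] q [ 0.556  0.163 -0.144 -0.    -1.264 -0.392] shift [ 0.1989  0.0323 -0.0006]
turn -0.0001
```

View pics/scene2.png

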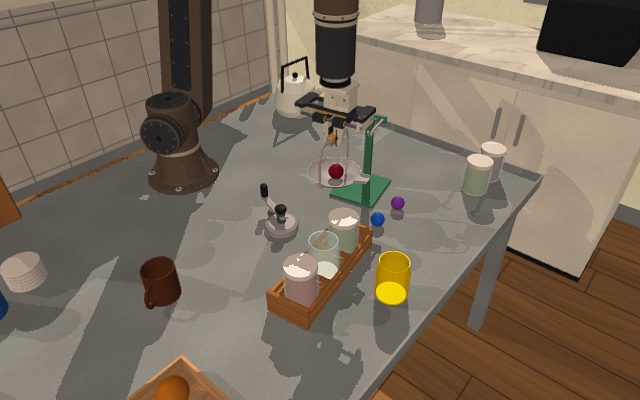

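View pics/wrist2.png

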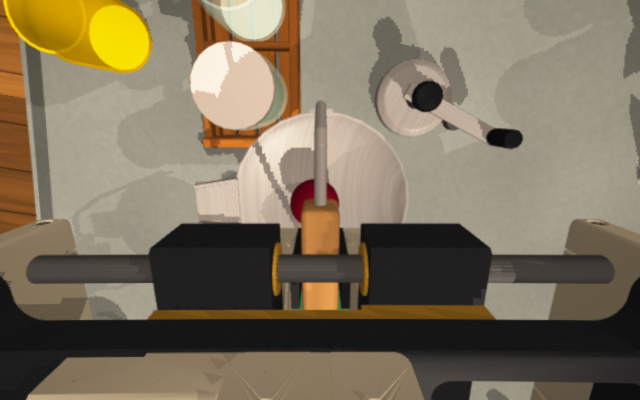

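After the turn the scene picture shows the pan at (335,175) with its lip towards +x (368,180) and the beet in the middle. In the wrist picture the lip is at (200,203), the rack's green jar at (232,85) and the beet at (315,200). Measured lip yaw is 9.4° against 9.4° for the rack. Now moving sideways, at height, until the lip is over the mouth.

Units first: shifts go in shares of 0.3 m and turns go in shares of 2 pi rad. So 0.02 m / 0.3 = 0.0667, 0.014 m / 0.3 = 0.0467.

```bash
echo '[[0.008,0.0067,0.001,0,0],[0.008,0.0167,0.0023,0,0],[0.008,0.03,0.0043,0,0],[0.008,0.0467,0.0067,0,0],[0.008,0.0667,0.0097,0,0]]' > next.json && python3 -m crank next.json >/dev/null
echo '[[0.008,0.025,0.0037,0,0],[0.008,0.0517,0.0073,0,0],[0.008,0.0783,0.0113,0,0],[0.008,0.1033,0.015,0,0],[0.008,0.13,0.0187,0,0]]' > next.json && python3 -m crank next.json >/dev/null
echo '[[0.008,0.026,0.0037,0,0],[0.008,0.052,0.0073,0,0],[0.008,0.078,0.0113,0,0],[0.008,0.104,0.015,0,0],[0.008,0.13,0.0187,0,0]]' > next.json && python3 -m crank next.json 
echo '[[0.008,0.026,0.0037,0,0],[0.008,0.052,0.0073,0,0],[0.008,0.078,0.0113,0,0],[0.008,0.104,0.015,0,0],[0.008,0.13,0.0187,0,0]]' > next.json && python3 -m crank next.json >/dev/null
echo '[[0.008,0.026,0.0037,0,0],[0.008,0.052,0.0073,0,0],[0.008,0.078,0.0113,0,0],[0.008,0.104,0.015,0,0],[0.008,0.13,0.0187,0,0]]' > next.json && python3 -m crank next.json >/dev/null
echo '[[0.008,0.0227,0.0033,0,0],[0.008,0.0417,0.006,0,0],[0.008,0.0567,0.0083,0,0],[0.008,0.065,0.0097,0,0],[0.008,0.0683,0.0103,0,0]]' > next.json && python3 -m crank next.json
python3 - <<'E'
from h import *
for c in("scene","side","wrist"):
    ci=camera_info(c); im=read_camera(c); cv2.imwrite(f"pics/{c}3.png",im[:,:,::-1])
    for q in ["pan_lip","jar_mouth","open_jar","rack","beet_center","pan"]:
        r=place_of(c,q); z={"pan_lip":.192,"jar_mouth":.126,"open_jar":.014,"rack":0,"beet_center":.187,"pan":.163}[q]
        print(c,q,[(np.round(k["location"],1).tolist(),round(k["confidence"],2),atz(ray(ci,k["location"]),z).round(3)[:2].tolist()) for k in r][:4])
go([.5635,-.077,.294],-170.6)
x=cv2.imread("pics/scene3.png")[150:350,230:430]; y=cv2.imread("pics/side3.png")[100:300,260:460]
top=cv2.resize(np.hstack([x,y]),None,fx=2,fy=2,interpolation=cv2.INTER_CUBIC); w=cv2.imread("pics/wrist3.png")[:230]; w=cv2.resize(w,(557,200))
z=np.zeros((600,800,3),np.uint8); z[:400]=top; z[400:,:557]=w; cv2.imwrite("pics/all3.png",z)
E
```

```text
t: 15.65
position: [0.5615, 0.0217, 0.2934]
tcp_rot: [-2.396, 2.032, -0.0]
contact_force: [0.6, 0.7, -3.6]
opening: 0.0177
grip_force: 30.0
t: 16.9
position: [0.5635, -0.0774, 0.2933]
tcp_rot: [2.396, -2.032, -0.0]
contact_force: [0.1, -0.7, -2.5]
opening: 0.0179
grip_force: 30.0
scene pan_lip [([320.1, 216.9], 0.74, [0.664, -0.058])]
scene jar_mouth [([322.1, 239.7], 0.87, [0.672, -0.06]), ([394.4, 261.4], 0.82, [0.848, -0.011])]
scene open_jar [([389.7, 296.4], 0.69, [0.85, -0.017]), ([322.1, 273.7], 0.67, [0.675, -0.065]), ([279.5, 168.0], 0.58, [0.239, 0.225])]
scene rack [([321.7, 277.6], 0.92, [0.674, -0.066])]
scene beet_center [([394.0, 204.3], 0.68, [0.768, 0.101]), ([285.3, 206.7], 0.65, [0.569, -0.077]), ([378.3, 218.4], 0.65, [0.77, 0.031])]
scene pan [([282.6, 214.5], 0.65, [0.563, -0.083])]
side pan_lip [([367.4, 136.8], 0.75, [0.642, -0.187]), ([332.4, 156.6], 0.58, [0.659, -0.06])]
side jar_mouth [([271.5, 160.6], 0.65, [0.827, 0.013]), ([326.6, 174.0], 0.56, [0.672, -0.052])]
side open_jar [([327.8, 197.0], 0.91, [0.681, -0.067]), ([278.9, 185.0], 0.86, [0.828, -0.00
[... 200 characters left out ...]
32.9, 280.4], 0.56, [0.564, 0.342]), ([361.2, 172.3], 0.5, [0.569, -0.068])]
side pan [([365.6, 182.5], 0.65, [0.552, -0.067]), ([327.9, 204.0], 0.27, [0.574, 0.052])]
wrist pan_lip [([200.6, 202.5], 0.63, [0.662, -0.06])]
wrist jar_mouth [([212.1, 184.4], 0.98, [0.675, -0.058]), ([66.8, 207.9], 0.78, [0.825, -0.007])]
wrist open_jar [([239.0, 163.2], 0.97, [0.676, -0.062]), ([127.7, 187.6], 0.59, [0.83, -0.001])]
wrist rack []
wrist beet_center [([311.6, 202.5], 0.66, [0.57, -0.074])]
wrist pan [([317.6, 191.9], 0.85, [0.566, -0.077])]
t 17.95 pos [ 0.5635 -0.077   0.2934] yaw_y -170.61 tilt [-0. -0.] q [ 0.208  0.156 -0.152 -0.    -1.263 -0.044] shift [ 0.     -0.     -0.0006]
turn -0.0001
```

View pics/all3.png

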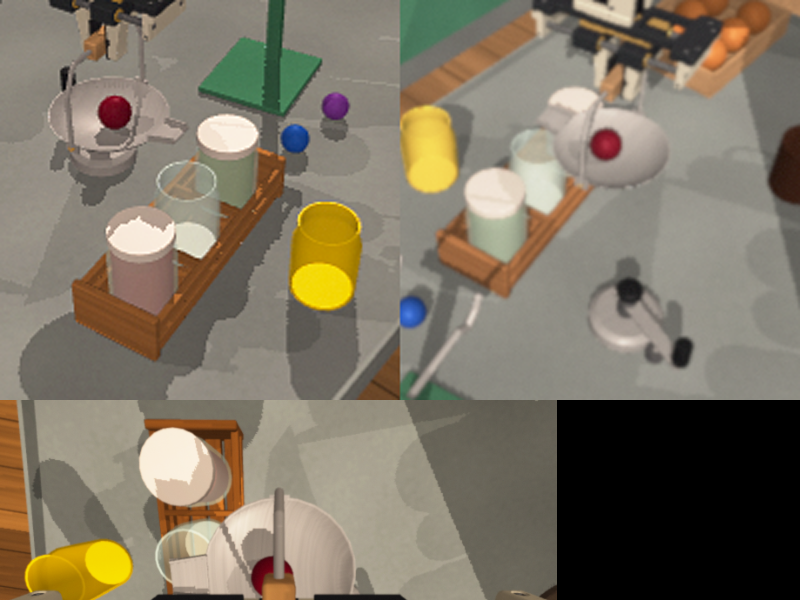

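The pan is level over the front of the rack, with the lip tip just short of the mouth's centre (about 11 mm) and the beet about 5 mm off the middle. I'm checking both yaws with edge directions from the same pictures before lowering.

```bash
python3 - <<'E'
from h import *
def yaw(ci,p,q):
    n=np.cross(ray(ci,p)[1],ray(ci,q)[1]); d=np.cross(n,[0,0,1]); return np.degrees(np.arctan2(d[1],d[0]))%180
lsd=cv2.createLineSegmentDetector()
for nm,box in [("wrist",(150,15,330,222))]:
    ci=camera_info(nm)
    for l in lsd.detect(cv2.imread(f"pics/{nm}3.png",0))[0][:,0]:
        p,q=l[:2],l[2:]; mid=(p+q)/2; y=yaw(ci,p,q)
        if np.hypot(*(p-q))>16 and box[0]<mid[0]<box[2] and box[1]<mid[1]<box[3] and (abs(y-9)<12 or abs(y-99)<12): print(nm,l.round(1),y.round(2))
# beet by colour (big red blob)
for c,bx in [("scene",(260,180,310,230)),("side",(340,150,385,195))]:
    ci=camera_info(c); h=cv2.cvtColor(cv2.imread(f"pics/{c}3.png"),cv2.COLOR_BGR2HSV)
    m=(cv2.inRange(h,(0,150,40),(6,255,255))|cv2.inRange(h,(170,150,40),(180,255,255))); k=np.zeros_like(m); k[bx[1]:bx[3],bx[0]:bx[2]]=m[bx[1]:bx[3],bx[0]:bx[2]]
    (x,y),r=cv2.minEnclosingCircle(np.argwhere(k)[:,::-1].astype(np.float32)); print(c,x,y,r,atz(ray(ci,(x,y)),.187))
E
```

```text
wrist [313.  151.9 314.6 103.1] 97.2
wrist [236.6 179.  194.4 184.8] 17.39
wrist [325.7 203.1 325.1 178.1] 100.98
wrist [290.9 220.3 286.7 202.9] 110.76
wrist [250.7 138.9 225.6 138.2] 7.85
wrist [219.3 178.7 235.7 175.8] 19.4
wrist [194.5 189.2 197.1 205.8] 101.61
wrist [325.9 104.4 327.  179.4] 100.51
wrist [211.6 159.4 216.  179.6] 106.25
wrist [219.5 123.7 235.9 120.7] 19.43
wrist [278.6  38.1 279.  119.4] 97.45
wrist [176.2 175.5 182.3 198.7] 106.75
wrist [182.1 184.3 183.9 163. ] 87.81
wrist [250.7  44.2 234.3  44.9] 11.93
wrist [317.7 153.2 314.7 203.2] 95.8
wrist [265.6 127.8 246.9 127.6] 8.66
wrist [200.6 214.3 223.1 214.1] 9.79
wrist [228.3  68.4 222.8  43.2] 108.19
wrist [264.7  36.7 267.   65.6] 101.65
wrist [168.5 146.8 163.4 124.3] 104.56
wrist [191.4 149.4 187.4 119.3] 100.25
wrist [335.7 211.2 308.1 210.7] 8.26
wrist [274.1  89.4 272.5  36.9] 98.77
wrist [211.8  32.  270.6  33.4] 8.37
wrist [312.9 175.6 312.7 155.6] 99.61
wrist [169.4  20.8 269.4  22.7] 8.64
wrist [274.4 109.4 274.4  90.6] 96.96
wrist [238.2 181.9 239.8 201.8] 99.65
wrist [317.9 130.6 318.  153.1] 99.51
wrist [220.6 154.4 222.2 175.6] 98.65
wrist [194.5 180.6 192.4 163.1] 99.73
wrist [204.6 154.4 207.2 180.7] 99.12
wrist [318.8 103.1 318.7 123.1] 98.9
wrist [268.   98.1 268.6 115.6] 98.85
wrist [266.5  66.9 268.2  86.9] 101.89
wrist [203.1 180.6 200.6 155.6] 99.05
wrist [196.7 158.1 198.9 179.4] 99.12
scene 287.131591796875 205.55262756347656 8.07909870147705 [ 0.56890648 -0.07124196  0.187     ]
side 362.3715515136719 171.92201232910156 6.950588703155518 [ 0.5677477  -0.07097524  0.187     ]
```

Yaws agree within half a degree (rack about 9°, pan 9.4°), and the beet stays on the flat. Lowering gently by 50 mm, with 3 mm forward.

Scaled: 0.013 m / 0.3 = 0.0433, -0.003 m / 0.3 = -0.01.

```bash
echo '[[0.008,0,-0.0017,0.0033,0],[0.008,0,-0.0033,0.01,0],[0.008,0,-0.0057,0.02,0],[0.008,0,-0.008,0.0317,0],[0.008,0,-0.01,0.0433,0]]' > next.json && python3 -m crank next.json >/dev/null
echo '[[0.008,0,0,0.0117,0],[0.008,0,0,0.0233,0],[0.008,0,0,0.035,0],[0.008,0,0,0.0467,0],[0.008,0,0,0.0583,0]]' > next.json && python3 -m crank next.json
echo '[[0.008,0,0,0.0117,0],[0.008,0,0,0.0217,0],[0.008,0,0,0.0317,0],[0.008,0,0,0.04,0],[0.008,0,0,0.045,0]]' > next.json && python3 -m crank next.json
echo '[[0.008,0,0,0.0033,0],[0.008,0,0,0.0067,0],[0.008,0,0,0.0067,0],[0.008,0,0,0.0067,0],[0.008,0,0,0.0067,0]]' > next.json && python3 -m crank next.json
python3 - <<'E'
from h import *
for c in("scene","side","wrist"):
    ci=camera_info(c); im=read_camera(c); cv2.imwrite(f"pics/{c}4.png",im[:,:,::-1])
    for q in ["pan_lip","jar_mouth","beet_center"]:
        r=place_of(c,q); z={"pan_lip":.142,"jar_mouth":.126,"beet_center":.137}[q]
        print(c,q,[(np.round(k["location"],1).tolist(),round(k["confidence"],2),atz(ray(ci,k["location"]),z).round(3)[:2].tolist()) for k in r][:4])
go([.5665,-.077,.244],-170.6)
x=cv2.imread("pics/scene4.png")[170:300,240:370]; y=cv2.imread("pics/side4.png")[110:240,290:420]
top=cv2.resize(np.hstack([x,y]),(800,400),interpolation=cv2.INTER_CUBIC); w=cv2.imread("pics/wrist4.png")[:230]; w=cv2.resize(w,(557,200))
z=np.zeros((600,800,3),np.uint8); z[:400]=top; z[400:,:557]=w; cv2.imwrite("pics/all4.png",z)
E
```

```text
t: 18.78
position: [0.5664, -0.0765, 0.2624]
tcp_rot: [2.396, -2.032, -0.0]
contact_force: [0.6, -0.2, -3.3]
opening: 0.0177
grip_force: 30.0
t: 19.2
position: [0.5664, -0.0765, 0.249]
tcp_rot: [2.396, -2.032, -0.0]
contact_force: [0.2, 0.4, -4.3]
opening: 0.0178
grip_force: 30.0
t: 19.62
position: [0.5666, -0.0765, 0.2475]
tcp_rot: [-2.396, 2.032, -0.0]
contact_force: [-0.5, 0.9, -2.7]
opening: 0.0179
grip_force: 30.0
scene pan_lip []
scene jar_mouth [([322.5, 239.0], 0.93, [0.671, -0.058]), ([396.3, 261.2], 0.85, [0.851, -0.008]), ([318.6, 231.9], 0.74, [0.646, -0.044]), ([339.8, 247.1], 0.35, [0.721, -0.053])]
scene beet_center [([398.3, 207.7], 0.7, [0.752, 0.154]), ([289.8, 220.4], 0.52, [0.57, -0.066]), ([377.0, 220.1], 0.44, [0.739, 0.076])]
side pan_lip [([308.3, 224.9], 0.68, [0.576, 0.119])]
side jar_mouth [([271.3, 159.7], 0.93, [0.83, 0.011]), ([327.5, 171.4], 0.63, [0.678, -0.061])]
side beet_center [([359.4, 182.1], 0.7, [0.579, -0.079]), ([267.4, 257.4], 0.69, [0.583, 0.243]), ([233.2, 279.3], 0.55, [0.595, 0.328])]
wrist pan_lip [([200.5, 201.7], 0.57, [0.667, -0.059]), ([233.4, 169.4], 0.56, [0.641, -0.091])]
wrist jar_mouth [([196.8, 192.9], 0.86, [0.676, -0.061]), ([26.9, 222.5], 0.6, [0.826, -0.008])]
wrist beet_center [([309.0, 201.3], 0.9, [0.576, -0.073])]
t 20.22 pos [ 0.5664 -0.0765  0.2474] yaw_y -170.6 tilt [-0. -0.] q [ 0.208  0.188 -0.218  0.    -1.165 -0.044] shift [0.0005 0.     0.0034]
turn -0.0001
```

View pics/all4.png

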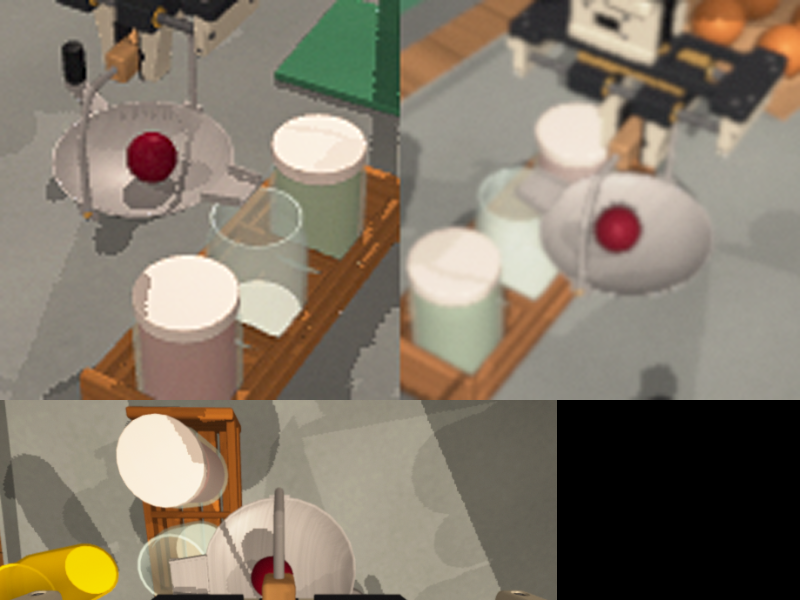

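Scaled: 0.004 m / 0.3 = 0.0133, 0.002 m / 0.3 = 0.0067.

```bash
echo '[[0.008,0,0,0.0033,0],[0.008,0,0,0.0067,0],[0.008,0,0,0.01,0],[0.008,0,0,0.0133,0],[0.008,0,0,0.0133,0]]' > next.json && python3 -m crank next.json
echo '[[0.008,0,0,0,0],[0.008,0,0,0,0],[0.008,0,0,0,0],[0.008,0,0,0,0],[0.008,0,0,0,0]]' > next.json && python3 -m crank next.json
python3 - <<'E'
from h import *
a,b=camera_info("scene"),camera_info("side"); w=camera_info("wrist")
p,e=tri([ray(a,(325.1,229.5)),ray(b,(329.6,171.7))]); print("tip before 4mm",p.round(4),np.round(e,4))
for n in range(2):
    for c,bx in [("scene",(260,190,315,245)),("side",(340,155,385,200))]:
        ci=camera_info(c); h=cv2.cvtColor(read_camera(c),cv2.COLOR_RGB2HSV)
        m=(cv2.inRange(h,(0,150,40),(6,255,255))|cv2.inRange(h,(170,150,40),(180,255,255))); k=np.zeros_like(m); k[bx[1]:bx[3],bx[0]:bx[2]]=m[bx[1]:bx[3],bx[0]:bx[2]]
        (x,y),r=cv2.minEnclosingCircle(np.argwhere(k)[:,::-1].astype(np.float32)); print(c,round(x,1),round(y,1),round(r,1),atz(ray(ci,(x,y)),.137).round(4))
s=read_state(); print(s["position"],s["contact_force"],s["grip_force"],s["t"])
E
```

```text
t: 20.63
position: [0.5663, -0.0765, 0.243]
tcp_rot: [2.396, -2.032, -0.001]
contact_force: [-0.3, 0.4, -4.9]
opening: 0.0179
grip_force: 30.0
t: 21.05
position: [0.5665, -0.0765, 0.2434]
tcp_rot: [-2.396, 2.032, -0.0]
contact_force: [0.1, 0.1, -2.7]
opening: 0.0175
grip_force: 30.0
tip before 4mm [ 0.6632 -0.0463  0.1446] [0.0049 0.0049]
scene 289.0 222.0 8.1 [ 0.5726 -0.072   0.137 ]
side 360.0 185.0 6.7 [ 0.5714 -0.0714  0.137 ]
scene 289.2 221.7 7.9 [ 0.5722 -0.071   0.137 ]
side 360.0 185.0 6.7 [ 0.5714 -0.0714  0.137 ]
[ 0.56645692 -0.0765064   0.24337693] [-0.6201436   0.3631624  -3.48937393] 29.998682141304016 21.25
```

```bash
python3 -c "
from workcell import order
print(order.sign_off())"
```

```text
the job is handed in; nothing more can be done
None
```

The pan is off the stand, turned about 87° so its lip points squarely at the rack, and held still and level; the lip tip is about 16 mm above the open jar's mouth and about 8 mm short of its centre on the robot's side. The beet sits steady about 7 mm from the pan's middle, and the job was handed in at about 21 s.

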